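# Part the brass bag clasp and sort its halves

## Robot

A 7-joint arm with a two-finger parallel gripper is mounted at the origin on the work surface. World frame = base frame: x ahead of the robot, y to its left, z up, the work surface at z = 0. Lengths are in m, angles in rad, forces in N, time in s.
With the tool pointing down it reaches from about 0.4 to 0.85 m from the base axis. Payload 10.4 kg.
Tool frame: the origin (TCP) lies at the very end of the fingers, on their centre line; the grasp point (between the pads) lies 19 mm behind it; z points along the fingers, y is the line along which they close (so a half turn about z gives the same grasp; the last joint's range is limited). The gripper opens to 85 mm and grips with 20 to 120 N. Pads are 22 mm wide; open, the fingers measure 114 mm over their backs; the gripper's body (76 mm by 85 mm) begins 54 mm behind the grasp point. The pads swing forward as they close: fully open they stand 13 mm farther back than shut.
Start: joints at [-1.265, 0.332, -0.065, 1.46, 0.022, 1.35, -0.088], TCP at [0.202, 0.592, 0.231] pointing down, gripper open.
Joint ranges: [-2.6, 2.6], [-0.5, 2.12], [-1.47, 1.34], [0.16, 2.42], [-1.27, 4.41], [0.06, 2.06], [-2.6, 2.6]. Speed limits (rad/s): [2.22, 2.22, 2.79, 2.79, 3.14, 3.14, 3.14].

## Interface

Orientations are given as a unit quaternion [x, y, z, w].
In Python, from workcell import * gives the robot as it stands.
- The arm moves only by the tool step_arm, never from a script. Its argument "commands" is one flat list of numbers, 7 for each row, row after row: the finger opening in mm, from 0 to 85.4, then the shift along the world's x, y, z as a fraction of full scale, then the turn, a rotation vector about the world's x, y, z as a fraction of full scale. A call has exactly 10 rows; each row is the pose to reach, as a shift and turn from the pose commanded when the call began, turning the shorter way round; what a row does not reach only later rows make up. Full scale, the value 1, is 0.6 m for a shift and pi rad for a turn. A row lasts 1/8 s, in which the tool goes at most 62.5 mm and 10.7 degrees, less where a joint would pass 70% of its speed; a pose out of reach is approached as far as the arm can. A call with a number of a shift or a turn outside -1 to 1 is refused whole. A call with a gripper value outside its range is refused whole. The fingers move at their own pace and stop on an object; "squeeze" is the grip in N (left out, the last holds). Time passes only in rows, so rows that repeat a pose let the fingers close, or fill a call up. It gives the time, the measured TCP pose, the force, the opening and the grip force at its end, in the units of the state.
- get_obs(): the state, without advancing time (a new reading comes with each control period).
- camera(name): name is "side" or "top"; returns the picture (384x512x3 uint8, red, green, blue); there is no depth.
- camera_params(name): a dict with "mtx" (3x3 intrinsics, pixels), "extrinsics" (4x4, takes a point from world to camera coordinates). Camera axes: x right, y down, z forward; pixel columns grow to the right and rows downward; lengths in m; the calibration is good to about 2 mm. A picture is of the moment at which its call begins. camera_params takes no time and is no camera call.
- hand_in(): hands the job in; it is judged then, once.
The state is a dict: "clock": time; "joint_pos": joint angles; "joint_velocities": joint speeds; "tau": joint torques, N m; "position": TCP position; "ee_rot": TCP orientation; "ft_force": force on the tool from outside, world axes, zero at the start; "torque": the same for the moment, N m; "grip_width": opening from 0.0 (shut) to 1.0 (fully open); "grasp_force": force on a finger pad.
Only numpy, scipy, OpenCV 4.12 (cv2) and the standard library are available. Lean on these libraries where they do the work, as an engineer would, in place of code of your own. Each camera call takes 0.05 s, during which the arm holds its last target. There are 200 camera calls.

## Task

Take the brass clasp apart: twist its toggle counter-clockwise (seen from above) out from under the two hooks of its plate and lift it out. Put the brass toggle in the orange compartment of the sorting tray and the brass hook plate in the blue one. Leave the steel clasp where it is.

Things in the scene. Friction and masses are not known exactly. Their poses are not given: they have to be found in the camera images.
- plate: Brass plate 80x40x12 mm (x,y,z), 0.30 kg, loose and flat on a fixed pale board 12 mm high. Origin: centre of underside. Two inverted-L hooks, tops at z=27, arm undersides z=22: one at x=20..32, upright y=-15..-9, arm to y=+5; the other at x=-32..-20, upright y=9..15, arm to y=-5. Middle clear: once the toggle is out, grip it across its 40 mm width, fingertips near the board.
- toggle: Brass inverted T, 0.11 kg, upright on plate. Origin: centre of underside, 12 mm above plate's; z up. Crossbar 64x10x7 mm (x,y,z), about along plate x, ends under hook arms; blade 28 (x) by 10 (y) mm, top at z=48. Some 30 degrees counter-clockwise from above frees it, 60-90 is ample; then lift; clockwise is blocked. Grip the blade across y, fingertips above z=15 to turn clear of the hooks.
- sorter: Fixed tray of two open compartments, 300x170 mm (x,y), walls 45 mm high, 4 mm thick, floor 4 mm. Origin: centre of underside, on the table; x along its length, away from the robot. Blue compartment centred at x=-75 mm (nearer the robot), orange at x=+75; each 142x162 mm inside. Left or right of the board; a closed white-lidded case stands on the other side.
- steel_clasp: Bystander to leave alone: silver steel clasp, same shape and size as the closed brass one (80x40 mm, 60 mm high), here all one piece, loose on the board beside it. Origin: centre of the underside of its plate; x along its length. Also about: a thread spool beyond the board, a utility knife on its near side.
Things that resemble listed ones, but are neither listed nor needed, are in the scene too. Of the things that look like the toggle, the smaller one is meant. There is more than one size of the plate; the job needs the smaller.

How it is judged:
By the outcome, as a careful person would: the job done as asked, in the order asked, and still so for the second after the job is handed in, with the robot touching nothing.
It also fails if it takes over 58 s, if anything falls off the work surface, if the arm or the gripper's body presses on something with over 40 N, if the wrist force passes 120 N, or if a joint passes its speed limit or range.

## Working session

There is one attempt and no reset: what is moved stays moved. The work goes in short steps, Python scripts to look and compute and a tool call to move; the robot and the scene stay as the last step left them, time stands still between calls to the robot, and variables do not carry over. Pictures are saved under pics/ and viewed, at most 10 in all, crops included, and the job is handed in when it is done.

Besides the shell and the picture viewer there is one more tool, called after "Request:" as a command line: name --argument value ..., lists and objects as JSON in quotes. step_arm: Moves the arm, as the interface text tells. Its arguments: {"type":"object","properties":{"commands":{"type":"array","items":{"type":"number"}},"squeeze":{"type":"number"}},"required":["commands"]}

```bash
mkdir -p pics; ls; python3 - <<'E'
from workcell import *
import cv2,numpy as np
a=camera("top");b=camera("side")
cv2.imwrite("pics/top0.png",a[:,:,::-1]);cv2.imwrite("pics/side0.png",b[:,:,::-1])
for n in("top","side"):
    p=camera_params(n);print(n,np.round(p["mtx"],1).tolist(),np.round(p["extrinsics"],3).tolist())
o=get_obs();print(o)
E
```

```text
pics
top [[371.7, 0.0, 256.0], [0.0, 371.7, 190.5], [0.0, 0.0, 1.0]] [[0.016, -1.0, -0.009, 0.001], [-0.988, -0.015, -0.156, 0.641], [0.156, 0.012, -0.988, 0.944], [0.0, 0.0, 0.0, 1.0]]
side [[350.3, 0.0, 251.8], [0.0, 350.3, 191.5], [0.0, 0.0, 1.0]] [[0.925, -0.38, 0.009, -0.585], [-0.219, -0.551, -0.805, 0.197], [0.311, 0.743, -0.593, 0.709], [0.0, 0.0, 0.0, 1.0]]
{'clock': 0.1, 'joint_pos': array([-1.26458225,  0.33281298, -0.06468408,  1.46086103,  0.02158267,
        1.34991389, -0.08850958]), 'joint_velocities': array([-0.00027884, -0.00175506, -0.00132992, -0.00106212, -0.00215636,
       -0.00084286,  0.00189604]), 'tau': array([ 7.87273912e-04, -6.26738477e+01,  4.86512552e-02, -3.92422450e+01,
        1.62183330e-02,  6.95445458e-03,  2.08142734e-05]), 'position': array([0.20172175, 0.59118909, 0.230591  ]), 'ee_rot': array([ 1.63671872e-01,  9.86514620e-01, -6.45067605e-04, -8.27770167e-05]), 'ft_force': array([-0.24772521, -0.34411032,  0.71023799]), 'torque': array([-0.02378108,  0.01785272,  0.03050451]), 'grasp_force': 0.0, 'grip_width': 0.997826302003741}
```

View pics/top0.png

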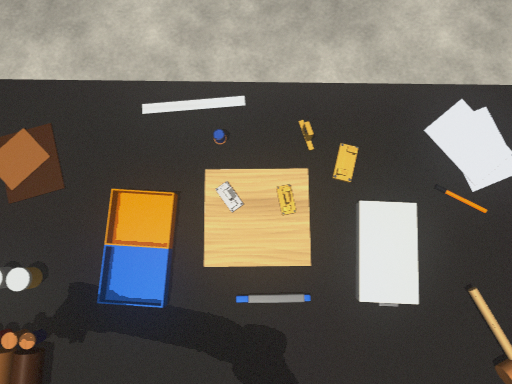

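View pics/side0.png

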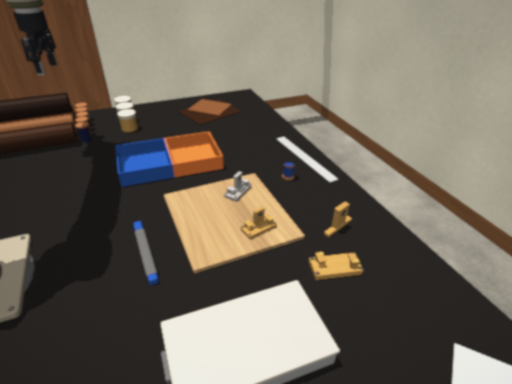

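The top picture shows the following:
- The brass clasp is on the board at (287,199) and the steel one at (229,197).
- The tray is on the left (+y), with orange at (140,220) and blue at (135,275).
- The other brass things, a toggle at (307,134) and a plate at (345,162), are off the board and larger.

The thing meant is the clasp at (287,199), because it is on the board, assembled and smaller. I'll confirm that in a crop.

```bash
cat > h.py <<'E'
from workcell import *
import cv2,numpy as np
def ray(n,uv,z):
    p=camera_params(n);K=np.array(p["mtx"]);E=np.array(p["extrinsics"]);R,t=E[:3,:3],E[:3,3]
    c=-R.T@t;d=R.T@np.linalg.solve(K,[uv[0],uv[1],1.]);return c+d*(z-c[2])/d[2]
def proj(n,P):
    p=camera_params(n);E=np.array(p["extrinsics"]);q=np.array(p["mtx"])@(E[:3,:3]@P+E[:3,3]);return q[:2]/q[2]
E
python3 - <<'E'
from h import *
a=cv2.imread("pics/top0.png");b=cv2.imread("pics/side0.png")
A=cv2.resize(a[115:225,195:365],None,fx=4.6,fy=4.6,interpolation=cv2.INTER_CUBIC)[:, :790]
cv2.imwrite("pics/c1.png",A)
h=cv2.cvtColor(a,cv2.COLOR_BGR2HSV)
for n,p in [("brass",(287,199)),("wood",(260,240)),("decoy",(345,165)),("steel",(229,197))]:
    print(n,h[p[1]-3:p[1]+4:3,p[0]-3:p[0]+4:3].reshape(-1,3).tolist())
# tray colours
for n,lo,hi in(("blue",(100,120,60),(125,255,255)),("orange",(10,180,120),(20,255,255))):
    m=cv2.inRange(h,lo,hi);m[:,:90]=0;m[:,185:]=0;c=max(cv2.findContours(m,0,2)[0],key=cv2.contourArea)
    r=cv2.minAreaRect(c);print(n,r,ray("top",r[0],.02).round(3), [ray("top",q,.045)[:2].round(3).tolist() for q in cv2.boxPoints(r)])
for n,uv,z in(("dec plate",(345,162),.012),("dec",(307,134),.03),("board corners",(205,170),.012),("b",(310,265),.012)):print(n,ray("top",uv,z).round(3))
E
```

```text
brass [[20, 150, 119], [22, 166, 231], [19, 166, 166], [21, 164, 157], [23, 163, 231], [19, 167, 156], [22, 162, 205], [19, 162, 142], [22, 170, 221]]
wood [[20, 116, 230], [20, 116, 231], [19, 118, 229], [20, 116, 231], [20, 119, 231], [19, 120, 230], [21, 111, 232], [21, 112, 232], [21, 111, 232]]
decoy [[23, 159, 231], [22, 169, 230], [22, 170, 230], [23, 169, 228], [22, 167, 229], [22, 168, 229], [22, 166, 220], [22, 171, 228], [22, 164, 231]]
steel [[30, 4, 200], [21, 17, 214], [21, 17, 148], [20, 10, 229], [25, 7, 228], [19, 19, 148], [24, 11, 228], [25, 16, 208], [18, 16, 206]]
blue ((133.50253295898438, 275.9644470214844), (70.39208221435547, 59.13505172729492), 4.085616588592529) [0.409 0.334 0.02 ] [[0.342, 0.418], [0.492, 0.419], [0.482, 0.233], [0.333, 0.236]]
orange ((139.38327026367188, 217.86770629882812), (66.49525451660156, 55.95332717895508), 3.5763344764709473) [0.565 0.329 0.02 ] [[0.493, 0.409], [0.642, 0.411], [0.634, 0.231], [0.485, 0.233]]
dec plate [ 0.731 -0.237  0.012]
dec [ 0.806 -0.129  0.03 ]
board corners [0.703 0.156 0.012]
b [ 0.446 -0.137  0.012]
```

View pics/c1.png

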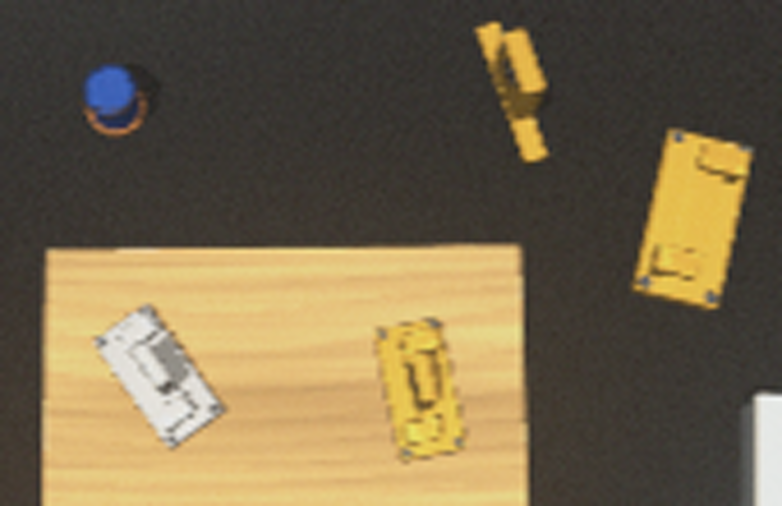

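The crop confirms the choice. The small brass clasp at crop (420,390) is closed on the board, with the steel one at (160,375). The loose toggle (510,90) and loose plate (695,215) are visibly bigger, so they are decoys.

```bash
python3 - <<'E'
from h import *
a=cv2.imread("pics/top0.png");h=cv2.cvtColor(a,cv2.COLOR_BGR2HSV)
m=cv2.inRange(h,(15,138,40),(30,255,255))
m2=np.zeros_like(m);m2[178:222,268:308]=m[178:222,268:308];m2=cv2.morphologyEx(m2,cv2.MORPH_CLOSE,np.ones((3,3)))
c=max(cv2.findContours(m2,0,2)[0],key=cv2.contourArea)
w=np.array([ray("top",q[0],.024)[:2]*1000 for q in c],np.float32)
print("brass",cv2.minAreaRect(w),cv2.boxPoints(cv2.minAreaRect(w)).round())
g=cv2.inRange(h,(0,0,90),(179,60,255));m3=np.zeros_like(g);m3[175:220,208:250]=g[175:220,208:250]
c=max(cv2.findContours(m3,0,2)[0],key=cv2.contourArea)
w=np.array([ray("top",q[0],.024)[:2]*1000 for q in c],np.float32);print("steel",cv2.minAreaRect(w))
b=cv2.imread("pics/side0.png")
A=cv2.resize(a[172:226,260:314],None,fx=7,fy=7,interpolation=cv2.INTER_CUBIC)
B=cv2.resize(b[200:244,234:284],None,fx=7,fy=7,interpolation=cv2.INTER_CUBIC)
H=max(A.shape[0],B.shape[0]);C=np.zeros((H,A.shape[1]+B.shape[1],3),np.uint8);C[:A.shape[0],:A.shape[1]]=A;C[:B.shape[0],A.shape[1]:]=B
cv2.imwrite("pics/c2.png",C);print(A.shape,B.shape)
E
```

```text
brass ((621.7064819335938, -70.6131591796875), (79.99261474609375, 41.1858024597168), 13.992393493652344) [[ 578.  -60.]
 [ 588. -100.]
 [ 665.  -81.]
 [ 656.  -41.]]
steel ((627.5411987304688, 85.41588592529297), (79.75479125976562, 40.023658752441406), 36.78845977783203)
(378, 378, 3) (308, 350, 3)
```

View pics/c2.png

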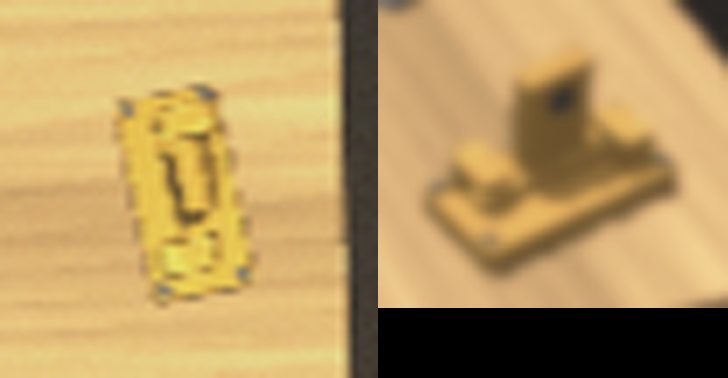

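The plate measures 80x41 mm with its centre at (0.622, -0.071) and a yaw of 14°, which matches the given size. The steel clasp is at (0.628, 0.085), well clear. The tray centre is about (0.487, 0.33) with yaw near -1°. I'll move over now.

Request:
step_arm --commands '[45,0.07,-0.1,0,0,0,-0.05,45,0.14,-0.2,0,0,0,-0.1,45,0.21,-0.3,0,0,0,-0.15,45,0.28,-0.4,0,0,0,-0.2,45,0.35,-0.5,0,0,0,-0.25,45,0.42,-0.6,0,0,0,-0.3,45,0.49,-0.7,0,0,0,-0.35,45,0.56,-0.8,0,0,0,-0.4,45,0.63,-0.9,0,0,0,-0.45,45,0.63,-0.9,0,0,0,-0.45]' --squeeze 40

```text
clock: 1.35
position: [0.5609, 0.0779, 0.2313]
ee_rot: [0.766, 0.643, 0.0, -0.0]
ft_force: [1.3, 1.4, 0.1]
grip_width: 0.526
grasp_force: 0.0
```

```bash
python3 - <<'E'
from h import *
from scipy.spatial.transform import Rotation as R
o=get_obs();M=R.from_quat(o["ee_rot"]).as_matrix()
print(o["clock"],o["position"],o["joint_pos"].round(2),"yaw y",np.degrees(np.arctan2(M[1,1],M[0,1])),M[:,2].round(3))
for z in(.039,.024,.072):print(z,proj("top",np.array([.6217,-.0706,z])),ray("top",(287.8,198),z))
E
```

```text
1.35 [0.56094413 0.07790843 0.23128686] [-0.64  0.21  0.49  1.65 -0.1   1.31 -0.31] yaw y -9.945172151870597 [ 0.  0. -1.]
0.039 [286.19219525 198.4474012 ] [ 0.62298265 -0.07492536  0.039     ]
0.024 [285.80284119 199.18822857] [ 0.62506257 -0.07604687  0.024     ]
0.072 [287.09067525 196.73785547] [ 0.61840682 -0.07245805  0.072     ]
```

Request:
step_arm --commands '[45,0.01,-0.03,-0.02,0,0,-0.05,45,0.03,-0.08,-0.04,0,0,-0.1,45,0.05,-0.13,-0.06,0,0,-0.15,45,0.07,-0.18,-0.09,0,0,-0.2,45,0.07,-0.2,-0.12,0,0,-0.25,45,0.07,-0.2,-0.15,0,0,-0.3,45,0.07,-0.2,-0.165,0,0,-0.35,45,0.07,-0.2,-0.165,0,0,-0.367,45,0.07,-0.2,-0.165,0,0,-0.367,45,0.07,-0.2,-0.165,0,0,-0.367]'

```text
clock: 2.6
position: [0.6022, -0.0405, 0.1323]
ee_rot: [0.992, 0.123, -0.0, 0.0]
ft_force: [-0.7, 0.3, 0.4]
grip_width: 0.528
grasp_force: 0.0
```

```bash
cat > s.py <<'E'
from h import *
from scipy.spatial.transform import Rotation as R
o=get_obs();M=R.from_quat(o["ee_rot"]).as_matrix()
print(o["clock"],o["position"].round(4),o["joint_pos"].round(2),"yaw y",np.degrees(np.arctan2(M[1,1],M[0,1])).round(1),o["ft_force"].round(1),o["grip_width"],o["grasp_force"])
E
python3 s.py
```

```text
2.6 [ 0.6022 -0.0405  0.1323] [-0.56  0.42  0.7   1.67 -0.29  1.15 -1.11] yaw y -75.8 [-0.7  0.3  0.4] 0.5281422187268151 0.0
```

Request:
step_arm --commands '[45,0.031,-0.051,0,0,0,0,45,0.031,-0.051,0,0,0,0,45,0.031,-0.051,-0.04,0,0,0,45,0.031,-0.051,-0.08,0,0,0,45,0.031,-0.051,-0.12,0,0,0,45,0.031,-0.051,-0.149,0,0,0,45,0.031,-0.051,-0.149,0,0,0,45,0.031,-0.051,-0.149,0,0,0,45,0.031,-0.051,-0.149,0,0,0,45,0.031,-0.051,-0.149,0,0,0]'

```text
clock: 3.85
position: [0.6212, -0.0711, 0.0436]
ee_rot: [0.992, 0.123, 0.001, 0.0]
ft_force: [0.6, -0.8, 0.3]
grip_width: 0.527
grasp_force: 0.0
```

```bash
python3 s.py; python3 - <<'E'
from h import *
a=camera("top")[:,:,::-1];b=camera("side")[:,:,::-1]
C=np.hstack([cv2.resize(x,(400,400),interpolation=cv2.INTER_CUBIC) for x in(a[160:240,245:325],b[175:255,220:300])])
cv2.imwrite("pics/g1.png",C)
E
```

```text
3.85 [ 0.6212 -0.0711  0.0436] [-0.45  0.57  0.65  1.68 -0.4   1.02 -0.99] yaw y -75.9 [ 0.6 -0.8  0.3] 0.5272420729524383 0.0
```

View pics/g1.png

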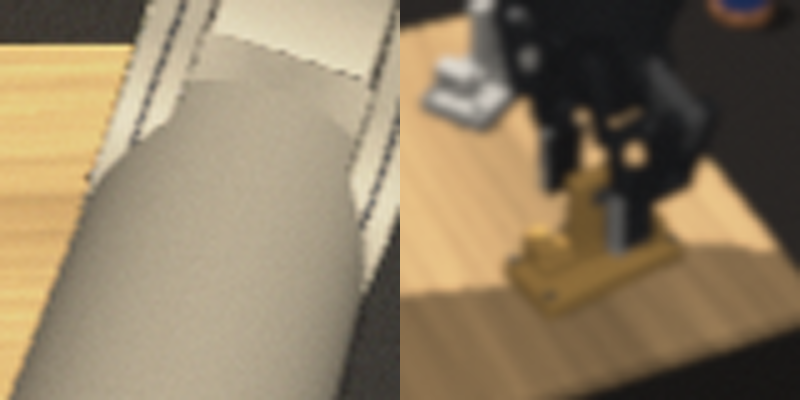

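The fingers straddle the blade in the side view, at (555,165) and (620,220) with the blade at (588,200). I'll close them.

Request:
step_arm --commands '[30,0,0,0,0,0,0,20,0,0,0,0,0,0,14,0,0,0,0,0,0,6,0,0,0,0,0,0,4,0,0,0,0,0,0,4,0,0,0,0,0,0,4,0,0,0,0,0,0,4,0,0,0,0,0,0,4,0,0,0,0,0,0,4,0,0,0,0,0,0]' --squeeze 40

```text
clock: 5.2
position: [0.6209, -0.0711, 0.043]
ee_rot: [0.992, 0.123, 0.0, 0.0]
ft_force: [0.5, -0.0, 1.1]
grip_width: 0.11
grasp_force: 39.7
```

```bash
python3 s.py
```

```text
5.2 [ 0.6209 -0.0711  0.043 ] [-0.45  0.57  0.65  1.68 -0.4   1.02 -0.99] yaw y -75.9 [ 0.5 -0.   1.1] 0.10950693398582201 39.731043577194214
```

Request:
step_arm --commands '[4,0,0,0,0,0,0.04,4,0,0,0,0,0,0.09,4,0,0,0,0,0,0.14,4,0,0,0,0,0,0.19,4,0,0,0,0,0,0.24,4,0,0,0,0,0,0.29,4,0,0,0,0,0,0.34,4,0,0,0,0,0,0.39,4,0,0,0,0,0,0.42,4,0,0,0,0,0,0.42]'

```text
clock: 6.45
position: [0.6207, -0.0712, 0.0429]
ee_rot: [0.709, 0.705, 0.0, -0.0]
ft_force: [-1.2, -0.4, 1.9]
grip_width: 0.111
grasp_force: 39.9
```

```bash
python3 s.py; python3 - <<'E'
from h import *
b=camera("side")[:,:,::-1]
cv2.imwrite("pics/g2.png",cv2.resize(b[175:255,210:310],(750,600),interpolation=cv2.INTER_CUBIC))
E
```

```text
6.45 [ 0.6207 -0.0712  0.0429] [-0.24  0.51  0.37  1.67 -0.21  1.    0.19] yaw y -0.3 [-1.2 -0.4  1.9] 0.11056315930638058 39.94922876358032
```

View pics/g2.png

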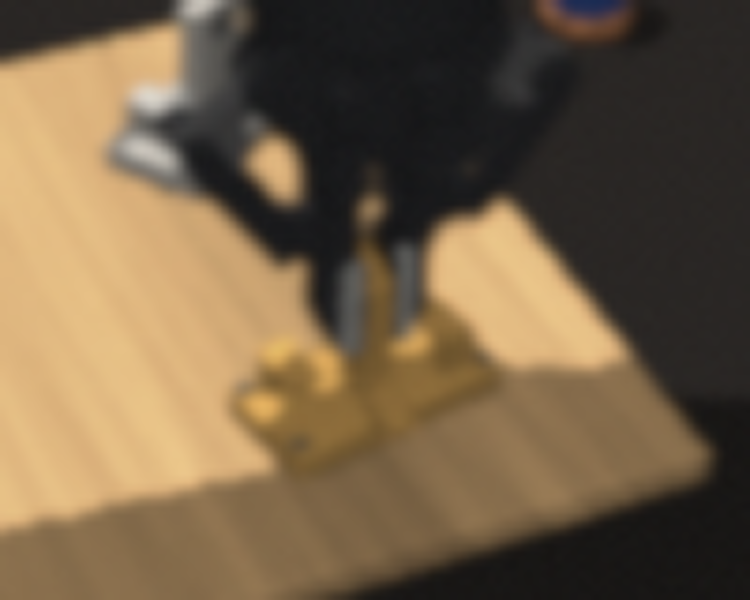

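The blade at (375,300) is turned across, and the plate has stayed in place. I'll lift and carry.

Request:
step_arm --commands '[4,0,0,0.02,0,0,0,4,0,0,0.05,0,0,0,4,0,0,0.1,0,0,0,4,0,0,0.16,0,0,0,4,0,0.03,0.18,0,0,0,4,-0.01,0.08,0.18,0,0,0,4,-0.02,0.14,0.18,0,0,0,4,-0.03,0.2,0.18,0,0,0,4,-0.04,0.26,0.18,0,0,0,4,-0.05,0.32,0.18,0,0,0]'

```text
clock: 7.75
position: [0.5899, 0.1235, 0.1508]
ee_rot: [0.709, 0.706, -0.0, -0.0]
ft_force: [-0.0, 0.7, -0.9]
grip_width: 0.109
grasp_force: 39.6
```

```bash
python3 s.py
```

```text
7.75 [0.5899 0.1235 0.1508] [-0.54  0.34  0.32  1.64 -0.12  1.17 -0.2 ] yaw y -0.3 [-0.   0.7 -0.9] 0.10916465903795826 39.551392793655396
```

Request:
step_arm --commands '[4,-0.01,0.07,0,0,0,0,4,-0.02,0.14,0,0,0,0,4,-0.03,0.21,0,0,0,0,4,-0.04,0.28,0,0,0,0,4,-0.047,0.335,0,0,0,0,4,-0.047,0.335,0,0,0,0,4,-0.047,0.335,-0.06,0,0,0,4,-0.047,0.335,-0.12,0,0,0,4,-0.047,0.335,-0.16,0,0,0,4,-0.047,0.335,-0.16,0,0,0]'

```text
clock: 9.0
position: [0.5611, 0.3209, 0.053]
ee_rot: [0.709, 0.705, -0.002, -0.0]
ft_force: [-0.1, -0.9, -0.8]
grip_width: 0.108
grasp_force: 39.5
```

```bash
python3 s.py; python3 - <<'E'
from h import *
b=camera("side")[:,:,::-1];a=camera("top")[:,:,::-1]
cv2.imwrite("pics/g3.png",np.hstack([cv2.resize(b[110:210,105:235],(520,400),interpolation=cv2.INTER_CUBIC),cv2.resize(a[180:310,90:180],(277,400))]))
h=cv2.cvtColor(a,cv2.COLOR_BGR2HSV)
m=cv2.inRange(h,(15,138,40),(30,255,255))
m2=np.zeros_like(m);m2[175:225,262:308]=m[175:225,262:308];m2=cv2.morphologyEx(m2,cv2.MORPH_CLOSE,np.ones((3,3)))
c=max(cv2.findContours(m2,0,2)[0],key=cv2.contourArea)
w=np.array([ray("top",q[0],.024)[:2]*1000 for q in c],np.float32)
print("plate",cv2.minAreaRect(w))
E
```

```text
9.0 [0.5611 0.3209 0.053 ] [-0.76  0.53  0.22  1.59 -0.13  1.04 -0.51] yaw y -0.3 [-0.1 -0.9 -0.8] 0.10808736876378104 39.53921914100647
plate ((621.862548828125, -70.90115356445312), (79.8831787109375, 41.08784866333008), 12.413745880126953)
```

View pics/g3.png

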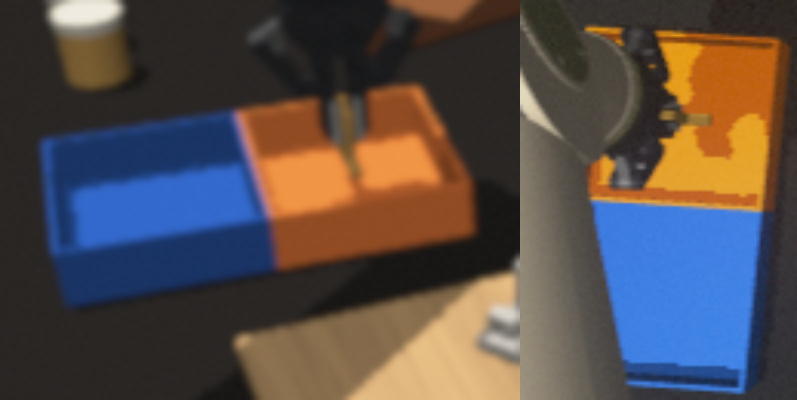

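The toggle (345,160) hangs inside the orange compartment with room on all sides. The plate remains at (0.622, -0.071) with yaw about 13°. I'll lower and release.

Request:
step_arm --commands '[4,0,0,-0.015,0,0,0,4,0,0,-0.03,0,0,0,4,0,0,-0.04,0,0,0,4,0,0,-0.047,0,0,0,4,0,0,-0.047,0,0,0,4,0,0,-0.047,0,0,0,10,0,0,-0.047,0,0,0,16,0,0,-0.047,0,0,0,24,0,0,-0.047,0,0,0,28,0,0,-0.047,0,0,0]'

```text
clock: 10.35
position: [0.5627, 0.322, 0.0268]
ee_rot: [0.709, 0.705, 0.0, 0.0]
ft_force: [-0.5, 0.5, -0.5]
grip_width: 0.328
grasp_force: 0.0
```

```bash
python3 s.py
```

```text
10.35 [0.5627 0.322  0.0268] [-0.75  0.56  0.22  1.61 -0.14  0.99 -0.5 ] yaw y -0.3 [-0.5  0.5 -0.5] 0.3280548373380859 0.0
```

Request:
step_arm --commands '[28,0,0,0.04,0,0,0,28,0,0,0.1,0,0,0,28,0,0,0.17,0,0,0,28,0,0,0.2,0,0,0,40,0.01,-0.06,0.2,0,0,-0.04,50,0.02,-0.13,0.2,0,0,-0.09,60,0.03,-0.2,0.2,0,0,-0.14,60,0.04,-0.27,0.2,0,0,-0.19,60,0.05,-0.34,0.2,0,0,-0.24,60,0.06,-0.41,0.2,0,0,-0.29]'

```text
clock: 11.6
position: [0.5983, 0.0746, 0.1461]
ee_rot: [0.948, 0.319, -0.0, -0.0]
ft_force: [1.0, 0.1, -0.3]
grip_width: 0.703
grasp_force: 0.0
```

```bash
python3 s.py
```

```text
11.6 [0.5983 0.0746 0.1461] [-0.59  0.37  0.49  1.65 -0.18  1.17 -0.98] yaw y -52.8 [ 1.   0.1 -0.3] 0.7026846950293637 0.0
```

Request:
step_arm --commands '[60,0.01,-0.06,0,0,0,-0.04,60,0.02,-0.12,0,0,0,-0.09,60,0.03,-0.18,0,0,0,-0.134,60,0.039,-0.243,0,0,0,-0.134,60,0.039,-0.243,0,0,0,-0.134,60,0.039,-0.243,-0.05,0,0,-0.134,60,0.039,-0.243,-0.1,0,0,-0.134,60,0.039,-0.243,-0.15,0,0,-0.134,60,0.039,-0.243,-0.15,0,0,-0.134,60,0.039,-0.243,-0.15,0,0,-0.134]'

```text
clock: 12.85
position: [0.6225, -0.0696, 0.0577]
ee_rot: [0.993, 0.117, 0.0, 0.0]
ft_force: [0.6, -0.4, 0.5]
grip_width: 0.703
grasp_force: 0.0
```

```bash
python3 s.py; python3 - <<'E'
from h import *
b=camera("side")[:,:,::-1]
cv2.imwrite("pics/g4.png",np.hstack([cv2.resize(b[185:255,220:300],(440,385),interpolation=cv2.INTER_CUBIC),cv2.resize(b[125:195,110:230],(360,385))]))
E
```

```text
12.85 [ 0.6225 -0.0696  0.0577] [-0.4   0.53  0.57  1.67 -0.32  1.03 -1.06] yaw y -76.6 [ 0.6 -0.4  0.5] 0.7033296905192461 0.0
```

View pics/g4.png

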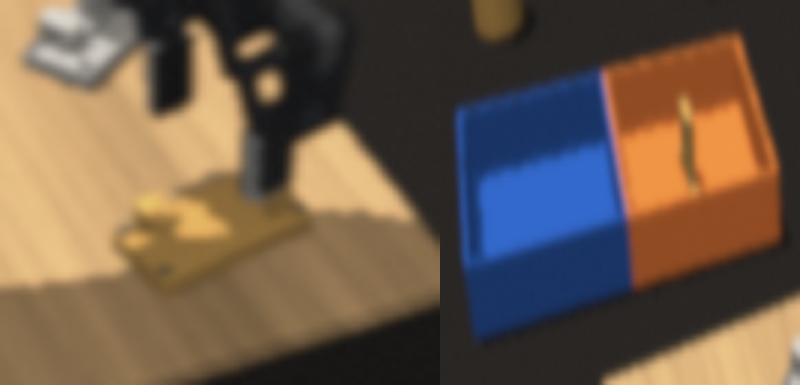

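```bash
python3 - <<'E'
from h import *
o=get_obs()["position"];d=np.array([.232,-.973,0]);e=np.array([.973,.232,0])
for dz in(0,.009):
  for s in(.030,.038):
    for w in(-.011,.011):
      q=proj("side",o+d*s+e*w+[0,0,dz]);print(dz,s,w,((q-[220,185])*5.5).round())
E
```

```text
0 0.03 -0.011 [241. 207.]
0 0.03 0.011 [283. 187.]
0 0.038 -0.011 [253. 218.]
0 0.038 0.011 [295. 197.]
0.009 0.03 -0.011 [242. 191.]
0.009 0.03 0.011 [284. 170.]
0.009 0.038 -0.011 [253. 201.]
0.009 0.038 0.011 [296. 181.]
```

The toggle stands upright in orange at (690,145). The fingertips over the plate project about 9 mm above the TCP at this opening, which matches the stated pad swing, so I'll take the TCP down to about 0.011.

Request:
step_arm --commands '[60,0,-0.002,-0.03,0,0,0,60,0,-0.002,-0.06,0,0,0,60,0,-0.002,-0.078,0,0,0,60,0,-0.002,-0.078,0,0,0,50,0,-0.002,-0.078,0,0,0,44,0,-0.002,-0.078,0,0,0,36,0,-0.002,-0.078,0,0,0,32,0,-0.002,-0.078,0,0,0,32,0,-0.002,-0.078,0,0,0,32,0,-0.002,-0.078,0,0,0]' --squeeze 60

```text
clock: 14.15
position: [0.6226, -0.0711, 0.011]
ee_rot: [0.993, 0.117, 0.001, -0.0]
ft_force: [-1.7, -0.1, 6.6]
grip_width: 0.452
grasp_force: 65.6
```

```bash
python3 s.py
```

```text
14.15 [ 0.6226 -0.0711  0.011 ] [-0.37  0.59  0.54  1.69 -0.36  0.96 -1.03] yaw y -76.6 [-1.7 -0.1  6.6] 0.4519268175416263 65.6236224724961
```

Request:
step_arm --commands '[32,0,0,0.02,0,0,0,32,0,0,0.06,0,0,0,32,0,0,0.12,0,0,0,32,0,0,0.18,0,0,0,32,0,0,0.21,0,0,0,32,-0.03,0.05,0.21,0,0,0,32,-0.06,0.11,0.21,0,0,0,32,-0.09,0.17,0.21,0,0,0,32,-0.12,0.23,0.21,0,0,0,32,-0.15,0.29,0.21,0,0,0]'

```text
clock: 15.4
position: [0.5309, 0.104, 0.1355]
ee_rot: [0.993, 0.117, -0.0, 0.0]
ft_force: [-0.2, 0.2, -2.3]
grip_width: 0.448
grasp_force: 60.9
```

```bash
python3 s.py
```

```text
15.4 [0.5309 0.104  0.1355] [-0.77  0.24  0.56  1.83 -0.14  1.11 -1.49] yaw y -76.6 [-0.2  0.2 -2.3] 0.44840750493816495 60.86823105812073
```

Request:
step_arm --commands '[32,-0.035,0.06,0,0,0,0,32,-0.07,0.12,0,0,0,0,32,-0.1,0.18,0,0,0,0,32,-0.13,0.24,0,0,0,0,32,-0.16,0.3,0,0,0,0,32,-0.19,0.36,0,0,0,0,32,-0.198,0.378,0,0,0,0,32,-0.198,0.378,0,0,0,0,32,-0.198,0.378,-0.05,0,0,0,32,-0.198,0.378,-0.1,0,0,0]'

```text
clock: 16.65
position: [0.4144, 0.3281, 0.0754]
ee_rot: [0.993, 0.115, 0.0, 0.0]
ft_force: [0.9, 0.0, -2.3]
grip_width: 0.454
grasp_force: 61.0
```

```bash
python3 s.py;  python3 - <<'E'
from h import *
b=camera("side")[:,:,::-1]
cv2.imwrite("pics/g5.png",cv2.resize(b[95:200,90:240],(750,525),interpolation=cv2.INTER_CUBIC))
E
```

```text
16.65 [0.4144 0.3281 0.0754] [-1.09  0.28  0.38  1.91 -0.12  0.98 -1.99] yaw y -76.8 [ 0.9  0.  -2.3] 0.4537438805854588 60.986748933792114
```

View pics/g5.png

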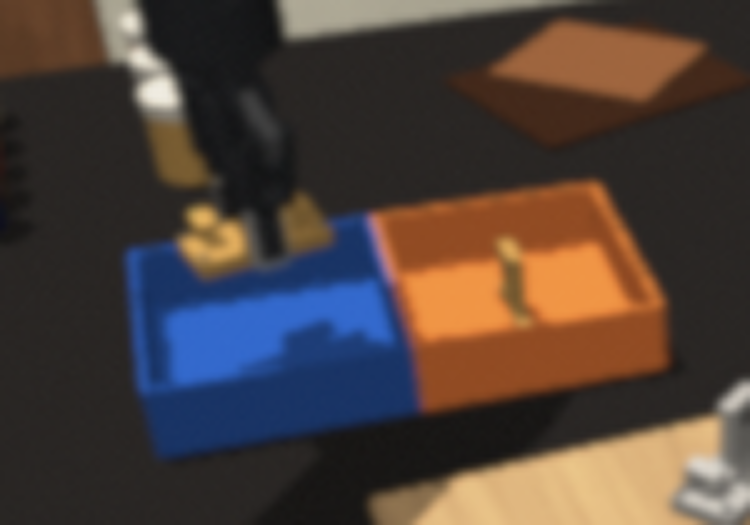

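The plate hangs level over blue at (260,235). I'll lower and release.

Request:
step_arm --commands '[32,-0.002,0.003,-0.04,0,0,0,32,-0.002,0.003,-0.08,0,0,0,32,-0.002,0.003,-0.1,0,0,0,32,-0.002,0.003,-0.117,0,0,0,32,-0.002,0.003,-0.117,0,0,0,32,-0.002,0.003,-0.117,0,0,0,44,-0.002,0.003,-0.117,0,0,0,52,-0.002,0.003,-0.117,0,0,0,60,-0.002,0.003,-0.117,0,0,0,60,-0.002,0.003,-0.117,0,0,0]'

```text
clock: 17.95
position: [0.4121, 0.3316, 0.0059]
ee_rot: [0.993, 0.117, 0.0, -0.0]
ft_force: [-0.3, -0.1, -0.5]
grip_width: 0.7
grasp_force: 0.0
```

```bash
python3 s.py
```

```text
17.95 [0.4121 0.3316 0.0059] [-1.07  0.39  0.35  1.95 -0.18  0.84 -1.96] yaw y -76.6 [-0.3 -0.1 -0.5] 0.7004499168128958 0.0
```

Request:
step_arm --commands '[60,0,0,0.03,0,0,0,60,0,0,0.08,0,0,0,60,0,0,0.15,0,0,0,60,0,0,0.22,0,0,0,60,0,0,0.29,0,0,0,60,0,0,0.36,0,0,0,60,0,0,0.4,0,0,0,60,0,0,0.4,0,0,0,60,0,0,0.4,0,0,0,60,0,0,0.4,0,0,0]'

```text
clock: 19.2
position: [0.4116, 0.3311, 0.245]
ee_rot: [0.993, 0.116, -0.001, 0.001]
ft_force: [-0.1, -0.3, -0.1]
grip_width: 0.7
grasp_force: 0.0
```

```bash
python3 s.py;  python3 - <<'E'
from h import *
b=camera("side")[:,:,::-1]
cv2.imwrite("pics/g6.png",cv2.resize(b[105:265,90:310],(770,560),interpolation=cv2.INTER_CUBIC))
E
```

```text
19.2 [0.4116 0.3311 0.245 ] [-1.13  0.11  0.4   1.71 -0.04  1.33 -2.06] yaw y -76.6 [-0.1 -0.3 -0.1] 0.700375586601465 0.0
```

View pics/g6.png

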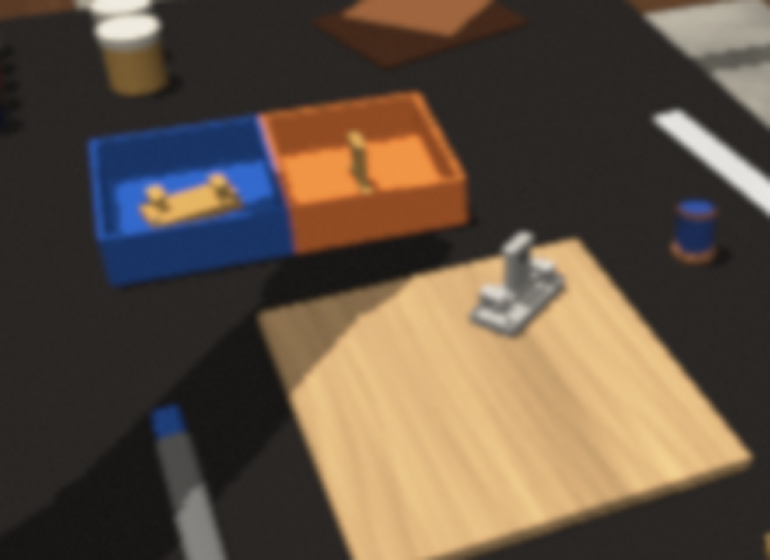

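The plate lies flat in blue at (190,200), the toggle stands in orange at (360,160), and the steel clasp (515,290) is untouched. I'll hand in.

```bash
python3 -c "
from workcell import *
print(hand_in())"
```

```text
the job is handed in; nothing more can be done
None
```

The brass clasp is apart: its toggle stands in the orange compartment and its hook plate lies flat in the blue one, the steel clasp was left alone, and I handed the job in at about 19 s.

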